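# Snap the control board onto its standoffs

### The arm

A 6-joint arm with a two-finger parallel gripper is mounted at the origin on the work surface. World frame = base frame: x ahead of the robot, y to its left, z up, the work surface at z = 0. Lengths are in mm, angles in rad, forces in N, time in s.
With the tool pointing down it reaches from about 300 to 1000 mm from the base axis. Payload 5.1 kg.
Tool frame: the origin (TCP) lies at the very end of the fingers, on their centre line; the grasp point (between the pads) lies 19 mm behind it; z points along the fingers, y is the line along which they close (so a half turn about z gives the same grasp; the last joint's range is limited). The gripper opens to 95 mm and grips with 3 to 60 N. Pads are 20 mm wide; open, the fingers measure 119 mm over their backs; the gripper's body (75 mm by 180 mm) begins 59 mm behind the grasp point.
Start: joints at [-1.324, 0.124, 1.65, -0, 1.367, -0.083], TCP at [210.472, -614.968, 176.356] pointing down, gripper open.
Joint ranges: [-2.61, 2.61], [-1.02, 2.33], [0.03, 2.71], [-1.35, 4.49], [0.32, 2.68], [-2.91, 2.91]. Speed limits (rad/s): [2.57, 2.57, 3.14, 3.14, 3.14, 3.14].

### API

Orientations are given as a rotation vector (axis times angle).
In Python, from rig import ctrl gives the robot as it stands. The module is installed in compiled form; this text tells all that it offers. Calls block until the motion is done:
- ctrl.move_ptp(position, orientation): joint-space move of the TCP to a pose.
- ctrl.move_linear(position, frame=None, feed=150, max_force=None): straight line of the TCP; frame=None keeps the orientation; feed is the mean speed in mm/s. With max_force (N) it stops when the force on the tool has changed by that much, and returns True; else False.
- ctrl.goto_joints(angles): joint-space move.
- ctrl.grip(opening, grasp_force=None): finger opening in mm; grasp_force is the grip in N (None keeps the last); returns when the fingers have stopped.
- ctrl.pause(seconds).
- ctrl.solve_ik(position, orientation): joint angles nearest the present ones, or None.
- ctrl.state(): the state.
- ctrl.read_camera(name): name is "side" or "top" or "wrist"; returns a dict with "img" (400x640x3 uint8, red, green, blue), "fx", "fy", "cx", "cy" (pixels), "R" (3x3) and "t" (3): a world point X has camera coordinates R X + t; the wrist camera has in their place "tool_from_camera" (4x4, takes a point from camera to tool coordinates, whose origin is the TCP and whose axes are the flange's). Camera axes: x right, y down, z forward; pixel columns grow to the right and rows downward; lengths in mm; the calibration is good to about 2 mm. The wrist camera is an equidistant fisheye: a pixel r from the principal point sees the ray r / f radians off the axis. A picture is of the moment at which its call begins: read the wrist's pose just before it. There is no depth.
A pose or a line that the arm cannot do raises ctrl.Unreachable and nothing moves.
- ctrl.sign_off(): hands the job in; it is judged then, once.
The state is a dict: "time_s": time; "q": joint angles; "dq": joint speeds; "joint_torque": joint torques, N m; "position": TCP position; "tcp_rot": TCP orientation; "force": force on the tool from outside, world axes, zero at the start; "torque": the same for the moment, N m; "grip_width": finger opening in mm; "grasp_force": force on a finger pad.
Only numpy, scipy, OpenCV 4.12 (cv2) and the standard library are available. Lean on these libraries where they do the work, as an engineer would, in place of code of your own. Each camera call takes 0.05 s, during which the arm holds its last target. There are 200 camera calls.

### The job

Put the control board back into the opened air-conditioner box: lay it loosely over the four white snap standoffs with its green terminal strip towards the capacitor, let go, then press it down at its corners until every barb has clicked through and it sits fully home on all four. Press on the bare board, not on the transformer, whose solder joints would tear; feel your way and stay under 30 newtons, or the board cracks. Leave the rest of the bench as it is.

Things in the scene. Friction and masses are not known exactly. Their poses are not given: they have to be found in the camera images.
- grip (a point): Grip point of the loose control board: centre of its transformer (steel core, yellow winding), the tall block in the board's middle, 23 mm above the board's upper face. The transformer is 40 mm wide along x (flat sides to grip by, nothing over 3 mm tall beside them), 34 mm along y, 34 mm tall. Axes as the board's: z up, y along the long side to the green terminal strip.
- board: Loose tan circuit board, 100 (x) x 140 (y) x 3 mm, 0.3 to 0.5 kg, lying flat, parts up, on a black foam pad 12 mm high; origin: middle of its underside. Parts other than the transformer are under 17 mm tall and lie within 23 mm of the y axis; from there to both long edges it is bare but for the holes and a few specks under 3 mm.
- control_box: Opened air-conditioner control box: a galvanised pan on soft anti-vibration feet fixed to the bench; pushed down it sinks, some 6 mm at 10 N, 14 mm at most, and comes back. Origin: bench height, in the middle of its four white snap standoffs; x across, y along the pan to the run capacitor (lying, 40 mm thick, 114 mm off), z up. Inner faces at x = -72, +72, y = -82, +147 mm; wall tops 44 mm above the bench.
- hole_a (a point): Centre of a corner hole of the board (round, 8 mm) at the board's underside, at (-38, +56, 0) mm in the board's frame; belongs on post_a.
- hole_b (a point): Centre of a corner hole of the board (round, 8 mm) at the board's underside, at (+38, +56, 0) mm in the board's frame; belongs on post_b.
- hole_c (a point): Centre of a corner hole of the board (round, 8 mm) at the board's underside, at (+38, -56, 0) mm in the board's frame; belongs on post_c.
- hole_d (a point): Centre of a corner hole of the board (round, 8 mm) at the board's underside, at (-38, -56, 0) mm in the board's frame; belongs on post_d.
- post_a (a point): Centre of a standoff's seat in the control box, at (-38, +56, 36) mm in the box's frame; belongs to hole_a. All four standoffs are alike: a 15 mm thick spacer whose flat top is the seat for the board, a 6 mm neck some 4 mm high, then a sprung barb with two wings, widest (12 mm along the box's y; 3 mm across) just above the neck, tapering to a blunt tip 12 mm above the seat.
- post_b (a point): Centre of a standoff's seat in the control box, at (+38, +56, 36) mm in the box's frame; belongs to hole_b. A board laid on loosely hangs on the tapers, its underside 6 to 10 mm above the seats; its weight sinks the box by some 2 mm. The box gives way under the push, so where the seats then are must be felt or seen: a push to the height they had will not click a barb.
- post_c (a point): Centre of a standoff's seat in the control box, at (+38, -56, 36) mm in the box's frame; belongs to hole_c. Pressing the board beside a post squeezes the barb's wings in: the push climbs to some 9 to 18 N, eases off as the board slides down, then at the seat the wings spring out over it (click). Neighbouring barbs often go together. Clicked, a corner has about 1 mm of play and stays down.
- post_d (a point): Centre of a standoff's seat in the control box, at (-38, -56, 36) mm in the box's frame; belongs to hole_d. The board cracks when pressed with over 30 N, and the transformer, good for lifting it, must not be used to push it down onto the barbs.
- screwdriver: orange-handled screwdriver, 200 mm long, lying on the bench; a bystander, to be left alone; its origin is on its underside.
- wrench: flat steel spanner, 180 mm long, lying; a bystander, to be left alone; its origin is on its underside.
- pliers: red-handled pliers, 145 mm long, lying; a bystander, to be left alone; its origin is on its underside.
- spray_can: green aerosol can with a pale band and an orange cap, standing, 54 mm across and 175 mm tall; a bystander, to be left alone; its origin is on its underside.
- drink_cup: white take-away cup with red band and blue straw, standing, 88 mm across the lid, 200 mm tall with the straw; a bystander, to be left alone; its origin is on its underside.
- parts_tray: open yellow tray, 100 x 150 x 35 mm, with spare standoffs and screws; a bystander, to be left alone; its origin is on its underside.
- dial_knob: black and grey dial knob, 42 mm across and 22 mm tall, lying on its base; a bystander, to be left alone; its origin is on its underside.
Things that resemble listed ones, but are neither listed nor needed, are in the scene too. There is more than one size of the board; the job needs the larger.

How it is judged:
By the outcome, as a careful person would: the job done as asked, in the order asked, and still so for the second after the job is handed in, with the robot touching nothing.
It also fails if it takes over 64 s, if anything falls off the work surface, if the arm or the gripper's body presses on something with over 40 N, if the wrist force passes 120 N, or if a joint passes its speed limit or range.

## Working session

There is one attempt and no reset: what is moved stays moved. The work goes in short steps, each a Python script; the robot and the scene stay as the last script left them, time stands still between calls to the robot, and variables do not carry over. Pictures are saved under pics/ and viewed, at most 10 in all, crops included, and the job is handed in when it is done.

```bash
mkdir -p pics
python3 - <<'E'
from rig import ctrl
import cv2,pickle
s=ctrl.state();print(s)
d={}
for n in("top","side","wrist"):
    c=ctrl.read_camera(n);d[n]=c
    cv2.imwrite(f"pics/{n}0.png",c["img"][:,:,::-1])
    print(n,{k:v for k,v in c.items() if k!="img"})
d["s"]=s
pickle.dump(d,open("d0.pkl","wb"))
E
```

```text
{'time_s': 0.0, 'q': array([-1.32360495e+00,  1.24516738e-01,  1.65164073e+00, -2.69667418e-05,
        1.36745191e+00, -8.26140636e-02]), 'dq': array([-2.30678298e-04,  1.21697821e-04,  6.10049888e-04, -7.76574471e-04,
       -1.15307483e-03, -5.43325066e-05]), 'joint_torque': array([ 2.29710444e-03, -4.17607212e+01, -3.59923303e+01,  7.76431407e-02,
        4.91420995e-02, -1.66269920e-04]), 'position': array([ 210.29344795, -614.30829102,  175.09923691]), 'tcp_rot': array([-3.09699292e+00, -5.15391343e-01,  3.01530022e-04]), 'force': array([-0.0133369 ,  0.40297194, -0.28795755]), 'torque': array([ 0.01363552,  0.02684732, -0.00215037]), 'grasp_force': 0.0, 'grip_width': 94.72338687625187}
top {'fx': 383.6673280311655, 'fy': 383.6673280311655, 'cx': 318.8177339397182, 'cy': 194.40311298950755, 'R': array([[ 0.01805557, -0.9995592 ,  0.02356693],
       [-0.99315732, -0.02065   , -0.11494398],
       [ 0.11537997, -0.02133029, -0.99309238]]), 't': array([ -24.47227007,  551.19761826, 1061.95868199])}
side {'fx': 410.14482941070247, 'fy': 410.14482941070247, 'cx': 321.78299889519155, 'cy': 198.75170196759353, 'R': array([[-0.81629836, -0.57760171,  0.00576634],
       [-0.41690429,  0.58222365, -0.69800174],
       [ 0.3998097 , -0.57218169, -0.71607284]]), 't': array([ 440.1161216,  263.940799 , 1145.5746203])}
wrist {'fx': 309.70691628693146, 'fy': 309.70691628693146, 'cx': 317.33847910376966, 'cy': 200.22072304174182, 'tool_from_camera': array([[ 7.39325598e-05, -9.71783503e-01, -2.35874581e-01,
         6.65944754e+01],
       [ 9.99999929e-01,  1.58817227e-04, -3.40873552e-04,
        -8.28678256e-01],
       [ 3.68716242e-04, -2.35874539e-01,  9.71783446e-01,
        -2.08709557e+02],
       [ 0.00000000e+00,  0.00000000e+00,  0.00000000e+00,
         1.00000000e+00]])}
```

View pics/top0.png

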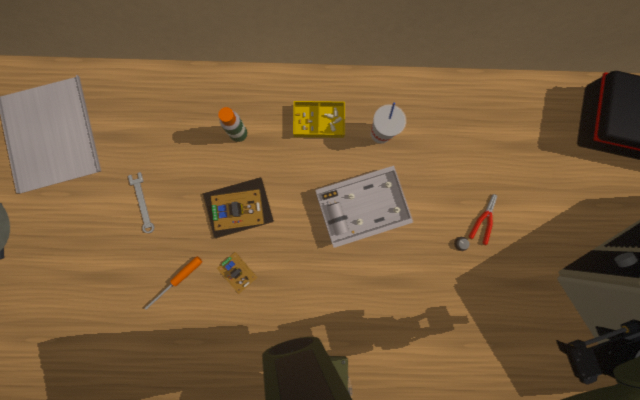

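View pics/side0.png

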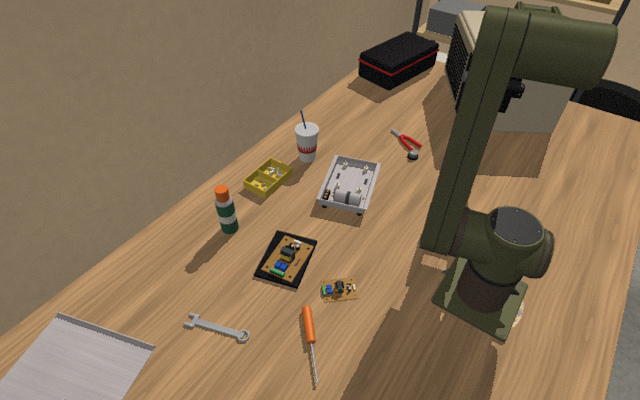

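```bash
cat > h.py <<'E'
from rig import ctrl
import numpy as np, cv2
from scipy.spatial.transform import Rotation as Ro
def ray(c,uv,s=None):
    "origin and direction in world"
    u,v=uv
    if "R" in c:
        d=np.array([(u-c["cx"])/c["fx"],(v-c["cy"])/c["fy"],1.]); R=np.array(c["R"])
        return -R.T@c["t"], R.T@d
    a=np.array([(u-c["cx"])/c["fx"],(v-c["cy"])/c["fy"]]); r=np.hypot(*a)
    d=np.r_[a*np.sinc(r/np.pi),np.cos(r)]
    T=c["tool_from_camera"]; W=Ro.from_rotvec(s["tcp_rot"]).as_matrix()
    return W@T[:3,3]+s["position"], W@T[:3,:3]@d
def onz(c,uv,z,s=None):
    o,d=ray(c,uv,s); return o+d*(z-o[2])/d[2]
def proj(c,X,s):
    T=c["tool_from_camera"]; W=Ro.from_rotvec(s["tcp_rot"]).as_matrix()
    p=T[:3,:3].T@(W.T@(np.asarray(X)-s["position"])-T[:3,3])
    n=np.hypot(p[0],p[1]); th=np.arctan2(n,p[2]); return np.array([c["cx"],c["cy"]])+c["fx"]*th*p[:2]/n
def down(yaw):
    "tool down; tool y axis along world direction yaw+90deg-ish: x axis = yaw"
    c,s=np.cos(yaw),np.sin(yaw)
    return Ro.from_matrix(np.array([[c,s,0],[s,-c,0],[0,0,-1.]])).as_rotvec()
def shot(name):
    s=ctrl.state(); c=ctrl.read_camera("wrist"); cv2.imwrite(f"pics/{name}.png",c["img"][:,:,::-1]); return s,c
E
python3 - <<'E'
from h import *
import pickle
d=pickle.load(open("d0.pkl","rb"))
for n,uv,z in(("board",(238,210),15),("small",(236,272),5),("box",(363,205),30),("terminal",(217,211),20),("cap",(337,218),30)): print(n,onz(d["top"],uv,z))
for n,uv,z in(("board",(288,258),15),("small",(340,290),5),("box",(350,185),30)): print(n,onz(d["side"],uv,z))
i=d["top"]["img"][165:300,190:420,::-1]
cv2.imwrite("pics/crop.png",cv2.resize(i,None,fx=3.4,fy=3.4,interpolation=cv2.INTER_CUBIC))
m=Ro.from_rotvec(d["s"]["tcp_rot"]).as_matrix();print(m)
for p in ([430,225,330],[440,-130,330]):
  for y in(0,.4,-.4,3.14): print(p,y,ctrl.solve_ik(p,down(y)))
E
```

```text
board [503.7013908  216.89778432  15.        ]
small [327.89289805 216.98946334   5.        ]
box [ 523.97575082 -140.53565119   30.        ]
terminal [499.31039934 275.41735966  20.        ]
cap [485.43357864 -66.66665453  30.        ]
board [502.54149057 224.10087993  15.        ]
small [321.23201227 220.02759102   5.        ]
box [ 513.43231212 -130.5785798    30.        ]
[[ 9.46103635e-01  3.23863617e-01 -5.19063683e-04]
 [ 3.23864002e-01 -9.46101638e-01  1.94896002e-03]
 [ 1.40110240e-04 -2.01202420e-03 -9.99997966e-01]]
[430, 225, 330] 0 [ 3.71407866e-01 -2.96562478e-01  1.79080294e+00 -4.44089210e-16
  1.64735219e+00  1.94220419e+00]
[430, 225, 330] 0.4 [ 3.71407866e-01 -2.96562478e-01  1.79080294e+00 -8.88178420e-16
  1.64735219e+00  1.54220419e+00]
[430, 225, 330] -0.4 [ 3.71407866e-01 -2.96562478e-01  1.79080294e+00 -8.88178420e-16
  1.64735219e+00  2.34220419e+00]
[430, 225, 330] 3.14 [ 3.71407866e-01 -2.96562478e-01  1.79080294e+00 -4.44089210e-16
  1.64735219e+00 -1.19779581e+00]
[440, -130, 330] 0 [-4.04374637e-01 -3.58543485e-01  1.83810538e+00 -4.44089210e-16
  1.66203076e+00  1.16642169e+00]
[440, -130, 330] 0.4 [-4.04374637e-01 -3.58543485e-01  1.83810538e+00 -8.88178420e-16
  1.66203076e+00  7.66421689e-01]
[440, -130, 330] -0.4 [-4.04374637e-01 -3.58543485e-01  1.83810538e+00 -8.88178420e-16
  1.66203076e+00  1.56642169e+00]
[440, -130, 330] 3.14 [-0.40437464 -0.35854348  1.83810538  0.          1.66203076 -1.97357831]
```

View pics/crop.png

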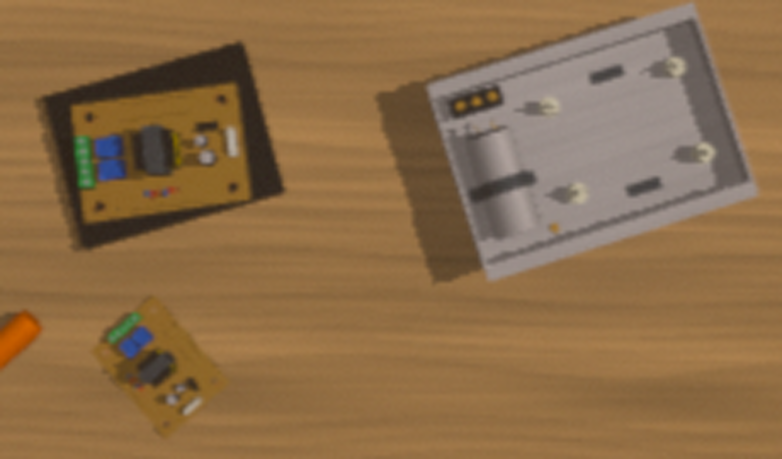

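Run:
```python
from h import *
import pickle
p=ctrl.state()["position"]
ctrl.move_linear([p[0],p[1],300],feed=300)
Y=np.pi/2
out=[]
ctrl.move_ptp([540,-233,240],down(Y+.24)); ctrl.pause(.2); a=shot("wbox")
ctrl.move_ptp([503,118,200],down(Y)); ctrl.pause(.2); b=shot("wboard")
pickle.dump((a,b),open("d1.pkl","wb")); print(ctrl.state()["time_s"])
im=[cv2.resize(x[1]["img"][:,:,::-1],(640,400)) for x in(a,b)]
cv2.imwrite("pics/pair.png",np.vstack([im[0][:290],im[1][:290]]))
```

```text
4.3833
```

View pics/pair.png

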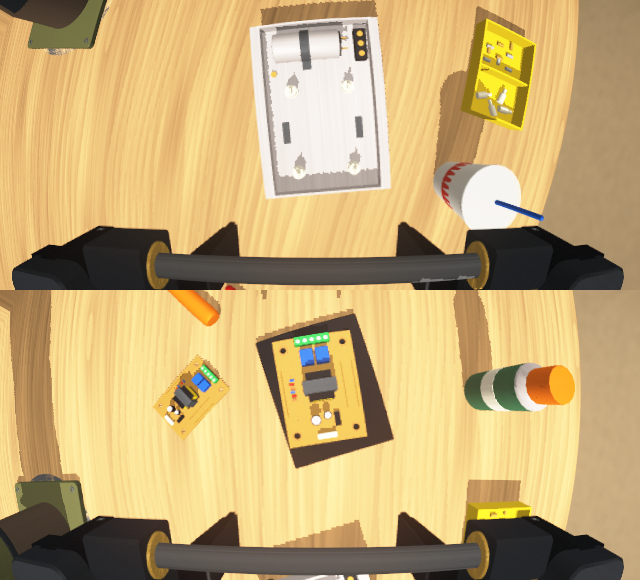

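Run:
```python
from h import *
import pickle
(sa,a),(sb,b)=pickle.load(open("d1.pkl","rb"))
i=a["img"][10:205,240:400,::-1]; i=np.clip(i.astype(float)*1.0,0,255).astype(np.uint8)
g=cv2.createCLAHE(4,(4,4)).apply(cv2.cvtColor(i,cv2.COLOR_BGR2GRAY))
L=cv2.resize(g,None,fx=3,fy=3,interpolation=cv2.INTER_CUBIC)
cv2.imwrite("pics/cbox.png",cv2.hconcat([cv2.cvtColor(L[:585],cv2.COLOR_GRAY2BGR)[:, :400],cv2.resize(i,None,fx=3,fy=3,interpolation=cv2.INTER_CUBIC)[:585,:400]]))
# holes
img=b["img"]; g=cv2.cvtColor(img,cv2.COLOR_RGB2GRAY)
P=[]
for u,v in((283,61),(342,51),(355,136),(295,150)):
    w=g[v-6:v+7,u-6:u+7].astype(float); k=np.clip(110-w,0,None); yy,xx=np.mgrid[v-6:v+7,u-6:u+7]
    c=(np.sum(k*xx)/k.sum(),np.sum(k*yy)/k.sum()); X=onz(b,c,14,sb); P.append(X); print(c,(w<110).sum(),X)
P=np.array(P); print([np.linalg.norm(P[j]-P[(j+1)%4]) for j in range(4)],P.mean(0))
d=(P[0]+P[1]-P[2]-P[3]);print("board yaw(y axis)",np.arctan2(d[1],d[0]))
```

```text
(np.float64(282.61360874848117), np.float64(60.56865127582017)) 19 [460.10945632 270.31845655  14.        ]
(np.float64(341.75518134715026), np.float64(51.30440414507772)) 20 [534.99435869 282.30859925  14.        ]
(np.float64(355.7984581497797), np.float64(136.18612334801762)) 22 [552.87888845 172.1530024   14.        ]
(np.float64(296.82390745501283), np.float64(145.5835475578406)) 21 [477.80816301 159.93369524  14.        ]
[np.float64(75.83872444677274), np.float64(111.59799246641902), np.float64(76.05869631904457), np.float64(111.79463202209963)] [506.44771662 221.17843836  14.        ]
board yaw(y axis) 1.73076341392485
```

View pics/cbox.png

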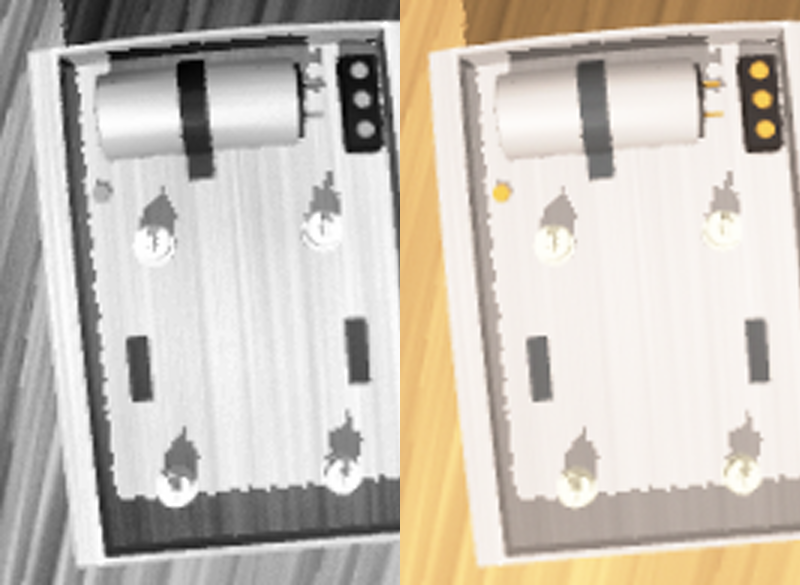

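```bash
cat > posts.py <<'E'
from h import *
def posts(s,a,guess,z=36,win=8,v=1):
    P=[]
    im=a["img"].astype(int)
    for u,w in guess:
        u,w=int(round(u)),int(round(w))
        r=im[w-win:w+win+1,u-win:u+win+1]; bright=r.min(2); cream=r[...,0]-r[...,2]
        m=((cream>16)&(bright>170)&(r[...,1]>215)).astype(np.uint8)
        n,l,st,ce=cv2.connectedComponentsWithStats(m); k=1+np.argmax(st[1:,4])
        x,y,ww,hh,ar=st[k]; mask=(l==k)
        c=(u-win+ce[k][0],w-win+ce[k][1])
        if v: print("bb",x+u-win,y+w-win,ww,hh,ar,np.round(c,1)); 
        P.append(onz(a,c,z,s))
    return np.array(P)
def frame(P):
    d=P[0]+P[1]-P[2]-P[3]; e=P[1]+P[2]-P[0]-P[3]
    return P.mean(0),np.arctan2(d[1],d[0]),np.arctan2(e[1],e[0]),[round(float(np.linalg.norm(P[j]-P[(j+1)%4])),1) for j in range(4)]
E
python3 - <<'E'
from posts import *
import pickle
(sa,a),(sb,b)=pickle.load(open("d1.pkl","rb"))
g=[(291,91.7),(347.5,87.3),(354.3,168),(299,172.3)]
x=a["img"][82:102,282:302]; print(x[...,0]-x[...,2].astype(int)); print(x.min(2))
P=posts(sa,a,g); print(P.round(1)); print(frame(P))
print(frame(np.array([onz(a,u,36,sa) for u in g])))
E
```

```text
[[11 10 10  9 11 18 18 18 17 19 18 18 17 16 18 17 17 11 10 10]
 [11 10 10  9 17 17 18 18 17 17 17 17 17 16 17 19 13 10 10 10]
 [10 10 10 10 17 18 17 19 19 21 19 18 18 16 16 17 10  9 10 10]
 [10 10  9 10 17 22 28 30 30 30 29 28 25 19 18 18 10  9  9 10]
 [10 10 10 10 15 18 18 35 37 35 35 19 19 29 23 17 10  9 10 10]
 [10 10  9 10 11  9 13 37 39 35 22 10  9 17 29 18 10 10 10 10]
 [10 10 10  9  6  5 11 26 26 35 17  8  6 12 28 25 10  9 10 10]
 [10  9 10  8  6  5  8 10  8 35 27 10  6 10 18 14 12 10 10 10]
 [10  9 10  7  5  6  7  9 11 35 13  6  6 11 19 10 21 11 10 10]
 [ 9 10 11  7  6  6  7 10 12 35 26 10  6 10 17 15 16 10 10 10]
 [10 10 11  7  5  6 12 20 12 36 18  8  6 16 31 14 14 10 10 10]
 [10 10  9  7  6  6  6  7 12 31  8  5  6 19 29  7  9 10 10  9]
 [10 10 10  9  7  6  5  6  9 15  6  5 17 28 17  8  9  9 10 10]
 [10 10 10 10  8  8  9  8  6  7 13 19 21 13 11 13  9  9 10 10]
 [10 11 10 10 10  9 11 15 15 16 20 19 11 11 13  9 10  8 10 10]
 [10 10 10 10 10  9 12 13 12 14 13 12  9 11 10  9  9  9  9  9]
 [ 9 10 10  9 11  9 10 10 10 12 11 11 10  9  9  9  9  9  9 10]
 [ 9  9 10  9 10  9  8  8  9 
[... 1680 characters left out ...]
  237 237]
 [237 236 235 237 237 238 240 239 236 236 237 236 237 238 238 237 236 237
  237 237]
 [237 236 235 236 236 238 240 239 236 236 237 237 237 237 238 237 236 238
  238 237]]
bb 292 86 5 11 22 [294.2  90.7]
bb 346 79 8 10 18 [348.9  83.4]
bb 347 163 12 9 33 [353.  166.4]
bb 296 169 5 8 15 [298.5 172.6]
[[ 483.7 -129.1   36. ]
 [ 551.3 -102.2   36. ]
 [ 584.  -209.2   36. ]
 [ 514.6 -234.8   36. ]]
(array([ 533.40920469, -168.81490189,   36.        ]), np.float64(1.860840766413285), np.float64(0.3665631962417641), [72.7, 111.9, 73.9, 110.2])
(array([ 533.0455742 , -171.06290745,   36.        ]), np.float64(1.9018798091418223), np.float64(0.3196682120313283), [74.7, 108.9, 74.8, 108.8])
```

Run:
```python
from posts import *
import pickle
th=1.89; C=np.array([533,-171]); u=np.array([np.cos(th),np.sin(th)])
t=C-66.6*u
ctrl.move_ptp([*t,200],down(th)); ctrl.move_linear([*t,140]); ctrl.pause(.2)
s,c=shot("wbox2"); pickle.dump((s,c),open("d2.pkl","wb"))
print(s["position"],s["time_s"])
L=[]
for x,y in((-38,56),(38,56),(38,-56),(-38,-56)):
    X=np.r_[C+x*np.array([u[1],-u[0]])+y*u,36]; p=proj(c,X,s); print(p)
    q=np.round(p).astype(int); i=c["img"][q[1]-15:q[1]+16,q[0]-15:q[0]+16,::-1]
    i=cv2.resize(i,None,fx=9,fy=9,interpolation=cv2.INTER_NEAREST); cv2.putText(i,str(q-15),(5,275),0,.5,(0,0,255)); L.append(i)
g=cv2.vconcat([cv2.hconcat(L[:2]),cv2.hconcat(L[3:1:-1])])
g=np.clip((g.astype(float)-150)*2.4,0,255).astype(np.uint8)
cv2.imwrite("pics/posts.png",g)
```

```text
[ 554.89406969 -234.62903697  141.81150386] 6.4667
[277.84324624  71.83534052]
[353.35784632  71.76221192]
[352.33655308 180.44836159]
[278.91619255 180.47665678]
```

View pics/posts.png

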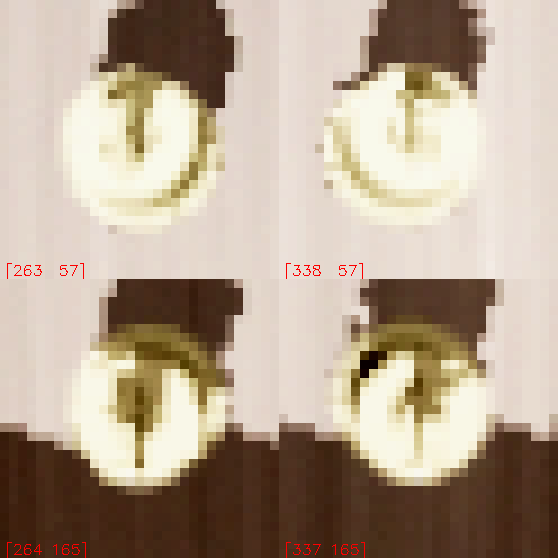

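Run:
```python
from posts import *
import pickle
s,c=pickle.load(open("d2.pkl","rb"))
P=np.array([onz(c,u,36,s) for u in((277.3,71.3),(352.4,71.2),(352.6,179.9),(278.9,180.))])
print(P.round(1),frame(P))
# grip board: grip point check, nadir wrist view above the board
th=1.7308; u=np.array([np.cos(th),np.sin(th)]); C=np.array([506.4,221.2]); t=C-66.6*u
p=s["position"]; ctrl.move_linear([p[0],p[1],200],feed=300)
ctrl.move_ptp([*t,150],down(th)); ctrl.pause(.2); s,c=shot("wb2"); pickle.dump((s,c),open("d3.pkl","wb"))
g=cv2.cvtColor(c["img"],cv2.COLOR_RGB2GRAY);P=[]
for x,y in((-38,56),(38,56),(38,-56),(-38,-56)):
    q=np.round(proj(c,np.r_[C+x*np.array([u[1],-u[0]])+y*u,15],s)).astype(int); U,v=q
    w=g[v-6:v+7,U-6:U+7].astype(float); k=np.clip(110-w,0,None); yy,xx=np.mgrid[v-6:v+7,U-6:U+7]
    P.append(onz(c,(np.sum(k*xx)/k.sum(),np.sum(k*yy)/k.sum()),14,s))
P=np.array(P); print(P.round(1),frame(P),ctrl.state()["time_s"])
q=proj(c,np.r_[C,49],s); print("transformer top expected px",q)
q=np.round(q).astype(int)
cv2.imwrite("pics/tr.png",cv2.resize(c["img"][q[1]-70:q[1]+70,q[0]-60:q[0]+60,::-1],None,fx=4,fy=4))
```

```text
[[ 478.6 -129.4   36. ]
 [ 550.4 -105.7   36. ]
 [ 586.7 -211.6   36. ]
 [ 514.3 -235.6   36. ]] (array([ 532.52462154, -170.57195569,   36.        ]), np.float64(1.8979556819266514), np.float64(0.3195540398259818), [75.6, 112.0, 76.3, 112.1])
[[459.8 270.2  14. ]
 [534.7 282.5  14. ]
 [553.3 171.9  14. ]
 [478.  159.5  14. ]] (array([506.44561802, 221.02264163,  14.        ]), np.float64(1.7354790447909625), np.float64(0.16304680358156406), [76.0, 112.1, 76.3, 112.2]) 8.5833
transformer top expected px [316.34718614 125.93391932]
```

View pics/tr.png

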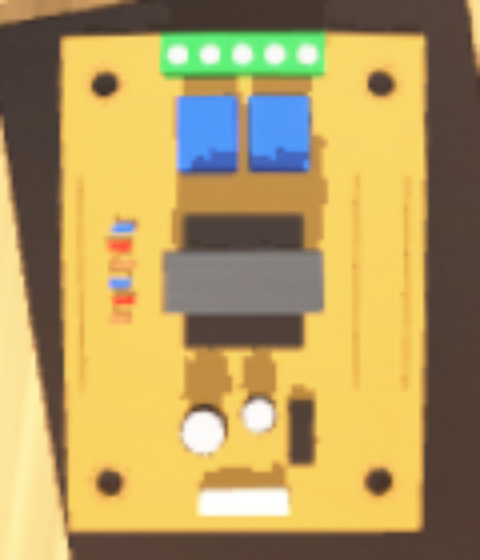

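```bash
cat >> h.py <<'E'
def avg(n=5):
    S=[]
    for _ in range(n): S.append(ctrl.state()); ctrl.pause(.02)
    return np.mean([s["position"] for s in S],0),np.mean([s["force"] for s in S],0),S[-1]
def settle(X,feed=100):
    "go to X as the state reports it"
    X=np.array(X,float); ctrl.move_linear(X,feed=feed); ctrl.pause(.15)
    p=avg()[0]; ctrl.move_linear(X+(X-p),feed=20); ctrl.pause(.1); return p-X,avg()[0]-X
E
python3 - <<'E'
from h import *
th=1.7345; C=[506.45,221.1]
ctrl.grip(90)
ctrl.move_ptp([*C,90],down(th)); ctrl.pause(.1)
print(avg()[0],settle([*C,60])); print(settle([*C,20],60)); 
ctrl.grip(20,30); s=ctrl.state(); print(s["grip_width"],s["grasp_force"],s["position"],s["tcp_rot"],down(th))
p,f0,_=avg(); print(f0)
ctrl.move_linear([*C,120],feed=120); ctrl.pause(.2); s=avg(); print(s[0],s[1],s[2]["grip_width"],s[2]["torque"],s[2]["time_s"])
E
```

```text
[507.71764334 220.84444923  91.54967261] (array([0.64159583, 0.15645067, 0.83894682]), array([-0.6345042 , -0.12484036, -0.79080432]))
(array([0.47283787, 0.15692969, 0.59802839]), array([-0.47100411, -0.15739861, -0.57839203]))
20.220510833424466 0.0 [505.99341648 220.94221975  19.43021921] [-2.03239537e+00 -2.39561494e+00 -5.92728930e-05] [2.032378  2.3956302 0.       ]
[-0.25880945  0.32994446  0.04912395]
[505.91994251 220.92142544 119.0373448 ] [0.10740078 0.04570164 0.13933903] 19.698871824510473 [-0.03662796 -0.12242453  0.01010282] 14.7417
```

Run:
```python
from h import *
s,c=shot("w4"); t=ctrl.read_camera("side")
a=c["img"][:,:,::-1]; b=t["img"][200:320,220:400,::-1]
b=cv2.resize(b,(640,427))[:200]
cv2.imwrite("pics/v4.png",cv2.vconcat([a,cv2.resize(t["img"][215:305,230:374,::-1],(640,400))[:200]])[:600])
```

```text
(no output)
```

View pics/v4.png

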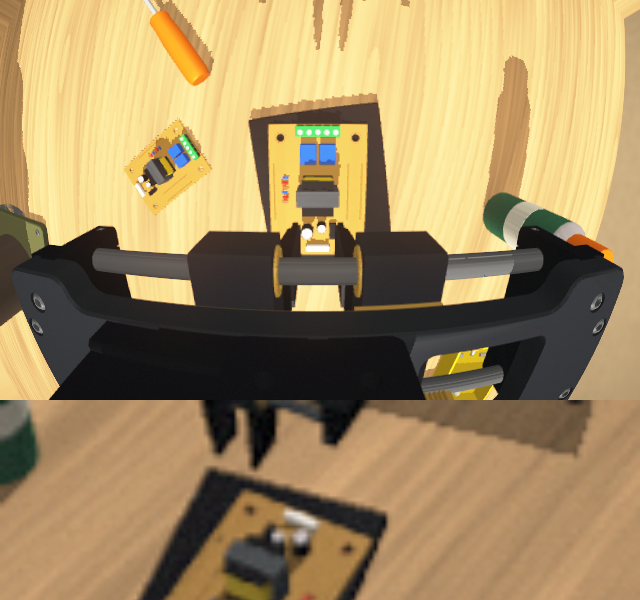

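Run:
```python
from h import *
import pickle
d=pickle.load(open("d0.pkl","rb"))
def pj(c,X):
    p=np.array(c["R"])@X+c["t"]; return np.round(np.r_[c["cx"]+c["fx"]*p[0]/p[2],c["cy"]+c["fy"]*p[1]/p[2]],1)
s=ctrl.state(); X=s["position"]
print("side tcp",pj(d["side"],X),"top",pj(d["top"],X)); 
c=ctrl.read_camera("wrist")
for z in(50,15): print(z,proj(c,[506.45,221.1,z],s))
u=np.array([np.cos(1.7345),np.sin(1.7345)])
g=cv2.cvtColor(c["img"],cv2.COLOR_RGB2GRAY)
C=np.array([506.45,221.1])
for x,y in((-38,56),(38,56)):
    U,v=np.round(proj(c,np.r_[C+x*np.array([u[1],-u[0]])+y*u,15],s)).astype(int)
    w=g[v-6:v+7,U-6:U+7].astype(float); k=np.clip(110-w,0,None); yy,xx=np.mgrid[v-6:v+7,U-6:U+7]
    print(onz(c,(np.sum(k*xx)/k.sum(),np.sum(k*yy)/k.sum()),14,s))
t=ctrl.read_camera("top")["img"]; sd=ctrl.read_camera("side")["img"]
a=cv2.resize(sd[200:280,250:350,::-1],(500,400)); b=cv2.resize(t[160:240,190:290,::-1],(500,400))
cv2.imwrite("pics/v5.png",cv2.resize(cv2.hconcat([a,b]),(800,320)))
```

```text
side tcp [285.6 234.2] top [229. 206.]
50 [316.93379148 199.47273416]
15 [317.00074264 191.57899708]
[459.94506528 270.21969353  14.        ]
[534.93115388 282.47306465  14.        ]
```

View pics/v5.png

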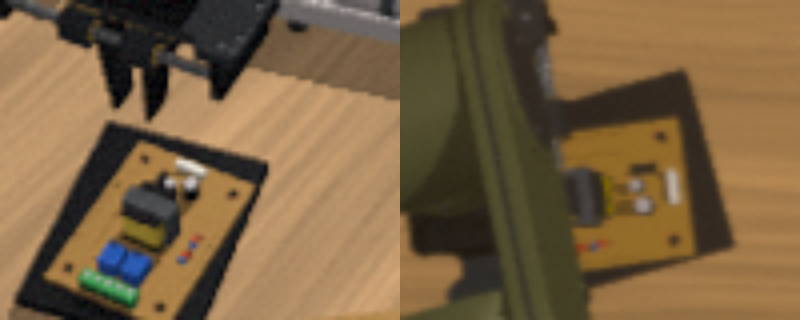

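Run:
```python
from h import *
import pickle
d=pickle.load(open("d0.pkl","rb"))
S,T=d["side"],d["top"]
print(onz(S,(286.3,239.5),15),onz(S,(308,248.7),15))
s=ctrl.state(); X=s["position"]; W=Ro.from_rotvec(s["tcp_rot"]).as_matrix()
print(s["grip_width"],X)
c=ctrl.read_camera("wrist"); g=cv2.cvtColor(c["img"],cv2.COLOR_RGB2GRAY)
for y in(-20,-15,-10,10,15,20): print(y,proj(c,X+W@[0,y,0],s).round(1),proj(c,X+W@[10,y,0],s).round(1),proj(c,X+W@[-10,y,-20],s).round(1))
print(g[212:262:2,280:356:3])
```

```text
[550.07167483 172.83380331  15.        ] [475.02947486 162.45076447  15.        ]
20.222387053101286 [506.44385918 221.08584939 119.93916164]
-20 [288.3 222.4] [287.9 208.8] [286.  246.1]
-15 [295.3 222.5] [295.  208.8] [293.6 246.2]
-10 [302.4 222.5] [302.2 208.8] [301.2 246.2]
10 [330.6 222.5] [330.8 208.9] [331.7 246.2]
15 [337.7 222.5] [337.9 208.8] [339.3 246.2]
20 [344.7 222.4] [345.1 208.8] [346.8 246.1]
[[213 213 216 216 217 216 217 143  69  69  69  69  69  69  68  69  68  68
  213 214 215 214 184 212 211 211]
 [213 213 216 217 216 217 217 142  69  70  70  68  69  70  69  69  67  67
  215 214 214 214 185 212 210 210]
 [213 213 216 217 217 217 216 180 107 105 105 105 142 105 104 149 160 160
  215 215 215 214 160 212 211 210]
 [213 213 216 216 217 217 217 142 143 141 142 142 197 141 141 205 215 213
  213 215 215 215 174 213 210 210]
 [213 213 216 217 217 217 217 141 142 141 141 141 217 123 130 205 205 140
  142 215 215 215 207 213 211 211]
 [213 213 217 217 200 149 202 218 142 133 142 216 208  49  48 203 202  97
   97 184 145 194 215 211 211 210]
 [214 215 217 217 134  43 156 2
[... 1340 characters left out ...]
55 251 217
  198  43  45  38  38  37  38 107]
 [124  37  36  37  40  45  44 217 217 255 255 255 255 255 255 255 252 216
  198  43  44  38  37  36  38 106]
 [121  37  36  36  41  45  44 211 217 218 218 218 217 216 216 215 216 215
  157  42  45  39  35  37  46 106]
 [122  36  38  37  41  44  43 108 126 127 129 131 130 130 129 126 159 157
  123  41  43  40  36  37  50 104]
 [127  36  38  36  43  43  43  63  71  72  71  70  70  68  68  69  69  67
   55  43  42  41  38  35  49 106]
 [ 73  74  74  75  74  73  74  74  75  76  75  74  74  74  75  74  74  74
   75  75  75  76  74  74  73  74]
 [ 80  81  81  82  82  81  82  82  83  83  82  82  82  83  83  82  82  82
   82  82  81  81  81  81  81  80]]
```

Run:
```python
from h import *
C=[506.45,221.1]
ctrl.grip(58); ctrl.move_linear([*C,45],feed=150); ctrl.pause(.1)
r=ctrl.move_linear([*C,-25],feed=30,max_force=3); p,f,s=avg(); print(r,p,f,s["torque"],s["grip_width"],s["time_s"])
```

```text
True [506.43514354 221.09986964 -23.03269878] [-0.61395909 -0.04332107  5.08960166] [-0.0199809  -0.07530094 -0.02373905] 58.31216875343309 18.7667
```

Run:
```python
from h import *
C=[506.45,221.1]
ctrl.move_linear([*C,-17],feed=30); ctrl.pause(.2); p,f,s=avg(2); print(p,f)
ctrl.grip(20,30); s=ctrl.state(); print(s["grip_width"],s["grasp_force"],s["position"],s["force"])
if s["grip_width"]>30:
    ctrl.move_linear([*C,60],feed=60); ctrl.pause(.3); p,f,s=avg(2); print(p,f,s["torque"],s["grip_width"],s["grasp_force"],s["time_s"])
```

```text
[506.16673391 220.99686807 -17.31300626] [-0.55584353  0.03577938  0.21012716]
39.94995973237641 29.993730783462524 [506.20505683 221.03887286 -17.09050266] [-2.07349115 -0.20402598 -0.36897172]
[506.36389111 221.06400318  59.81805036] [ 0.92524791 -0.03241387 -3.97170513] [-0.01755145 -0.06061549  0.02195782] 39.93157381660007 29.988228678703308 21.6083
```

Run:
```python
from h import *
B=[532.5,-170.6]; th=1.894
ctrl.move_linear([506.4,221.1,90],feed=200)
ctrl.move_ptp([*B,90],down(th))
ctrl.move_linear([*B,24],feed=100); ctrl.pause(.5); p,f,s=avg(3); print(p,f)
c=shot("w6")
r=ctrl.move_linear([*B,9],feed=15,max_force=2); p,f,s=avg(3); print(r,p,f,s["torque"],s["time_s"])
```

```text
[ 532.53959361 -170.63167715   24.1206105 ] [ 0.11963077  0.36756281 -4.15256958]
True [ 532.19116246 -170.49976619   12.44725694] [ 2.314638   -0.81361825 -0.30275798] [-0.15043092 -0.62631442  0.03282924] 25.5333
```

Run:
```python
from h import *
import pickle
B=np.array([532.5,-170.6]); th=1.894; u=np.array([np.cos(th),np.sin(th)])
ctrl.grip(58); ctrl.pause(.1); print(ctrl.state()["force"])
ctrl.move_linear([*B,75],feed=150)
ctrl.move_linear([*(B-66.6*u),110],feed=200); ctrl.pause(.4); s,c=shot("w7"); pickle.dump((s,c),open("d7.pkl","wb"))
print(s["position"],s["time_s"])
q=proj(c,np.r_[B,42],s); print(q); q=np.round(q).astype(int)
for x,y in((-38,56),(38,56),(38,-56),(-38,-56)): print(proj(c,np.r_[B+x*np.array([u[1],-u[0]])+y*u,44],s).round(1))
cv2.imwrite("pics/v7.png",cv2.resize(c["img"][max(0,q[1]-90):q[1]+90,q[0]-90:q[0]+90,::-1],None,fx=3.3,fy=3.3,interpolation=cv2.INTER_CUBIC))
```

```text
[ 0.6588467  -0.14366616 -0.13473957]
[ 553.42184662 -233.14054479  109.68948112] 27.725
[316.84160599 127.63505623]
[273.8  66.2]
[360.   66.2]
[358.6 190.1]
[275.1 189.9]
```

View pics/v7.png

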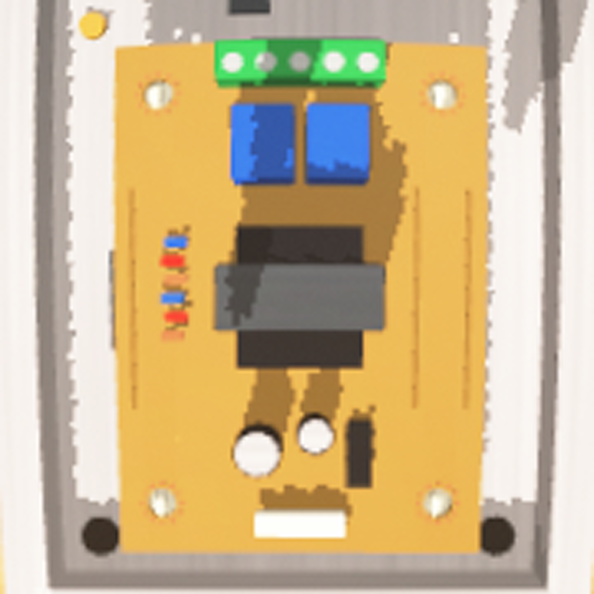

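```bash
cat > press.py <<'E'
from h import *
B=np.array([532.5,-170.6]); th=1.894; u=np.array([np.cos(th),np.sin(th)]); ex=np.array([u[1],-u[0]])
K={"a":(-1,1),"b":(1,1),"c":(1,-1),"d":(-1,-1)}
def xy(k,X=37,Y=38): return B+X*K[k][0]*ex+Y*K[k][1]*u
def press(k,F=20,bot=-25,feed=15,z0=16,light=False):
    p=xy(k); s=ctrl.state()["position"]
    if np.hypot(*(s[:2]-p))>3:
        if s[2]<48: ctrl.move_linear([*s[:2],50],feed=200)
        ctrl.move_linear([*p,50],feed=250)
    ctrl.move_linear([*p,z0],feed=120); ctrl.pause(.15); f0=ctrl.state()["force"]
    r=ctrl.move_linear([*p,bot],feed=feed,max_force=F); s=ctrl.state()
    print(k,F,r,"z",s["position"].round(2),"f",(s["force"]-f0).round(1),"t",round(s["time_s"],2)); return s
E
python3 - <<'E'
from press import *
ctrl.grip(0,10); print(ctrl.state()["grip_width"])
press("a",3,-10,15); press("a",15,-25,15,z0=12)
p=xy("a"); ctrl.move_linear([*p,16],feed=100); press("a",2,-25,20,z0=14)
E
```

```text
0.5923953312000418
a 3 True z [ 485.25 -146.34    3.65] f [-0.3 -0.5  2.8] t 31.0
a 15 True z [ 485.81 -146.5    -3.49] f [-1.9  0.6  2.7] t 32.7
a 2 True z [ 4.8527e+02 -1.4634e+02 -2.4000e-01] f [ 1.1 -0.4  2.3] t 34.37
```

Run:
```python
from press import *
for k in "bcd":
    press(k,18,-25,15,z0=12); ctrl.move_linear([*xy(k),12],feed=120)
    press(k,2,-25,20,z0=10)
```

```text
b 18 True z [ 556.46 -123.16   -9.02] f [-4.8  2.1 14.7] t 37.39
b 2 True z [ 555.34 -122.77   -0.62] f [1.2 0.1 0.8] t 38.89
c 18 True z [ 580.29 -195.39  -10.22] f [-5.5  2.  14.7] t 41.98
c 2 True z [ 579.25 -194.72   -2.35] f [1.3 1.  1.5] t 43.54
d 18 True z [ 509.47 -218.39  -10.05] f [-5.   2.9 13.6] t 46.58
d 2 True z [ 509.09 -218.15   -2.29] f [ 0.  -1.   1.3] t 48.14
```

Run:
```python
from press import *
press("a",20,-25,20,z0=6); ctrl.move_linear([*xy("a"),8],feed=150)
press("a",2,-25,20,z0=5)
```

```text
a 20 True z [ 485.42 -146.37  -11.34] f [-4.8  3.7 16.2] t 50.67
a 2 True z [ 485.19 -146.27   -2.34] f [ 0.8 -0.2  0.3] t 51.98
```

Run:
```python
from press import *
press("b",20,-25,20,z0=4); ctrl.move_linear([*xy("b"),7],feed=150)
press("b",2,-25,20,z0=4)
p=xy("b"); ctrl.move_linear([*p,60],feed=200)
q=B-66.6*u; s,c=shot("w8"); print(s["time_s"])
g=cv2.cvtColor(c["img"],cv2.COLOR_RGB2GRAY)
```

```text
b 20 True z [ 555.69 -122.83  -11.04] f [-5.7  2.1 15.7] t 54.46
b 2 True z [ 555.42 -122.79   -2.34] f [ 0.4 -0.8  1.7] t 55.72
56.175
```

Run:
```python
from h import *
print(ctrl.sign_off(), ctrl.state()["time_s"])
```

```text
the job is handed in; nothing more can be done
the job is handed in; nothing more can be done
```

The larger control board is back on the four standoffs with its green terminal strip towards the capacitor. I pressed every corner with a stop at 20 N or less, and afterwards all four felt level, touching at the same height within 0.1 mm. I judged the clicks by touch rather than by a last picture, and handed the job in at about 56 s.

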